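Close a split housing on its dowels and hold it pressed while it bonds

ROBOT

A 6-joint arm with a two-finger parallel gripper is mounted at the origin on the work surface. World frame = base frame: x ahead of the robot, y to its left, z up, the work surface at z = 0. Lengths are in m, angles in degrees, forces in N, time in s.
With the tool pointing down it reaches from about 0.275 to 0.775 m from the base axis. Payload 14.6 kg.
Tool frame: the origin (TCP) lies midway between the tips of the shut fingers; the grasp point (between the pads) lies r.pinch_z behind it (r.pinch_z is the distance from the TCP to the grasp point, in m); z points along the fingers, y is the line along which they close (so a half turn about z gives the same grasp; the last joint's range is limited). The gripper opens to 85 mm and grips with 20 to 120 N. Pads are 22 mm wide; open, the fingers measure 114 mm over their backs; the gripper's body (76 mm by 85 mm) begins 54 mm behind the grasp point. The pads swing forward as they close: fully open they stand 13 mm farther back than shut.
Start: joints at [54.471, 15.075, -2.767, 72.158, 0, 81.102], TCP at [0.235, 0.469, 0.231] pointing down, gripper open.
Joint ranges: [-151.79, 151.79], [-50.71, 97.33], [-67.44, 78.34], [-121.81, 120.89], [-77.56, 73.72], [-180, 180]. Speed limits (degrees/s): [108.29, 108.29, 147.25, 159.86, 180, 180].

INTERFACE

Orientations are given as [roll, pitch, yaw] about the fixed x, y, z axes, in that order (R = Rz(yaw) Ry(pitch) Rx(roll)).
In Python, from bench import r gives the robot as it stands. Calls block until the motion is done:
- r.move_to(position, orientation): joint-space move of the TCP to a pose.
- r.move_l(position, max_speed=0.15, rotation=None): straight line of the TCP; rotation=None keeps the orientation; max_speed is the mean speed in m/s.
- r.move_j(angles): joint-space move.
- r.set_gripper(opening): finger opening in m; the grip force is fixed at half the most; returns when the fingers have stopped.
- r.wait(seconds).
- r.ik(position, orientation): joint angles nearest the present ones, or None.
- r.state(): the state.
- r.read_camera(name): name is "scene" or "top" or "wrist"; returns a dict with "image" (400x640x3 uint8, blue, green, red), "vertical_fov" (degrees; the focal length in pixels is half the picture's height over the tangent of half this angle, whatever the lens; pixels are square), "cx", "cy" (the principal point, pixels), "xyz" and "orientation" of the camera in the world; the wrist camera has in their place "mount" (4x4, takes a point from camera to tool coordinates, whose origin is the TCP and whose axes are the flange's). Camera axes: x right, y up, looking along -z (the intrinsics and any distortion apply to the point x, -y, -z); pixel columns grow to the right and rows downward; lengths in m; the calibration is good to about 2 mm. A picture is of the moment at which its call begins: read the wrist's pose just before it. There is no depth.
A pose or a line that the arm cannot do raises r.MotionError and nothing moves.
- r.close_job(): hands the job in; it is judged then, once.
The state is a dict: "time": time; "joints": joint angles; "joint_velocities": joint speeds; "joint_efforts": joint torques, N m; "position": TCP position; "eef_rot": TCP orientation; "contact_force": force on the tool from outside, world axes, zero at the start; "ft_torque": the same for the moment, N m; "finger_gap": finger opening in m; "grasp_force": force on a finger pad.
Only numpy, scipy, OpenCV 4.12 (cv2) and the standard library are available. Lean on these libraries where they do the work, as an engineer would, in place of code of your own. Each camera call takes 0.05 s, during which the arm holds its last target. There are 200 camera calls.

TASK

At the marking bench, start the bonding timer by pushing its start button fully down and letting it come back up. Then pick up the loose cover half, set it on the two dowels of the lower housing half (large hole on large dowel) so that it sits flush, and press the pair down until the sprung nest is at the bottom of its travel. Finish while still holding the closed housing pressed down there: do not let go. Leave the other things on the bench where they are.

Things in the scene. Friction and masses are not known exactly. Their poses are not given: they have to be found in the camera images.
- cover: Loose white plastic cover half, lying nose up. Flange 96 (x) x 56 (y) x 12 mm; through holes on its x axis: large (13.8 mm) at x = +36 mm, small (8.8 mm) at -36 mm; a lip 24 mm wide juts 8 mm from the large-hole end. In the middle a nose to hold it by, 40 (x) x 30 (y) mm, from 12 to 40 mm above the underside. About 0.1 kg. Origin: centre of the underside, z up, x to the large hole.
- fixture: Aluminium fixture fixed to the bench: base 150 x 100 x 20 mm, over it a sprung nest plate 144 x 76 mm, top at 38 mm, with the white lower housing half clamped on: 96 (x) x 56 (y) mm, rim 54 mm above the bench while the nest is up, a 24 mm wide lip jutting 8 mm at the large-dowel end. Origin: centre of the base's underside, on the bench; x towards the large dowel.
- dowel_big (a point): Centre of the large steel dowel at its root, level with the rim of the lower half. The dowel is 12 mm thick and stands 14.5 mm above the rim; straight for 8 mm, then tapering. It moves down with the nest. Axes as the fixture's.
- dowel_small (a point): The same for the small steel dowel, 7 mm thick, 72 mm from the large one.
- cover_big (a point): Centre of the cover's large hole, at the underside. When the cover is seated this point coincides with dowel_big.
- cover_small (a point): Centre of the cover's small hole, at the underside. When the cover is seated this point coincides with dowel_small.
- nest (a joint): How far the nest is pressed down, m: 0 up (rest), 0.006 at the bottom stop. On springs: it starts to yield at about 4 N of push and reaches the stop at about 11 N.
- start_top (a point): Centre of the top of the timer's start button: a round steel push button, 28 mm wide, pressed straight down, on a grey console 90 x 70 x 34 mm with a small green display. The console is fixed to the bench.
- start (a joint): Travel of the start button, m: 0 up, 0.006 fully down. A spring pushes it back; fully down takes 5 N.
- breaker: Bystander: a finished white plastic module, 70 x 36 mm, 39 mm high, loose. Origin: centre of the underside.
- driver: Bystander: a screwdriver with a black handle, 180 mm long, lying loose. Origin: on its underside.
- bin: Bystander: a blue plastic bin 170 x 110 x 65 mm with white parts in it. Origin: centre of the underside.
Mind the look-alikes: they are no part of the job. There is more than one size of the fixture; the job needs the smallest. What is shaped like the part that bears start_top but purple is not meant.

How it is judged:
By the outcome, as a careful person would: the job done as asked, in the order asked, and still so for the second after the job is handed in, while the arm keeps its last pose, push and grip.
It also fails if it takes over 45 s, if anything falls off the work surface, if the arm or the gripper's body presses on something with over 40 N, if the wrist force passes 120 N, or if a joint passes its speed limit or range.

## Working session

There is one attempt and no reset: what is moved stays moved. The work goes in short steps, each a Python script; the robot and the scene stay as the last script left them, time stands still between calls to the robot, and variables do not carry over. Pictures are saved under pics/ and viewed, at most 10 in all, crops included, and the job is handed in when it is done.

```bash
mkdir -p pics; ls
python3 - <<'E'
from bench import r
import cv2,numpy as np
s=r.state();print(s['time'],s['position'],s['eef_rot'],s['finger_gap'],r.pinch_z)
for n in("top","scene","wrist"):
    c=r.read_camera(n);cv2.imwrite(f'pics/{n}0.png',c['image']);print({k:v for k,v in c.items() if k!='image'})
E
```

```text
pics
0.0 [0.235154   0.46906292 0.23081752] [-1.79937911e+02 -1.06356291e-02  1.53370840e+02] 0.08562018951243598 0.0187
{'vertical_fov': 44.6764996109997, 'cx': 309.0260182397709, 'cy': 186.55581533040336, 'xyz': array([0.32273636, 0.0197233 , 1.45632641]), 'orientation': array([ 9.87411123e+00, -3.57192029e-02, -9.13108008e+01])}
{'vertical_fov': 53.68375920962812, 'cx': 318.8901098585846, 'cy': 204.33643676309805, 'xyz': array([ 1.00695316, -0.52072953,  0.88631262]), 'orientation': array([40.3114997 , -0.92757592, 41.52178786])}
{'vertical_fov': 62.81396653134409, 'cx': 317.71735716578405, 'cy': 196.19827991282148, 'mount': array([[-8.40721511e-04,  9.60797940e-01,  2.77248286e-01,
         7.07007593e-02],
       [ 9.99999634e-01,  8.51507709e-04,  8.14950055e-05,
         1.03185992e-04],
       [-1.57778820e-04,  2.77248253e-01, -9.60798304e-01,
        -1.42358910e-01],
       [ 0.00000000e+00,  0.00000000e+00,  0.00000000e+00,
         1.00000000e+00]])}
```

View pics/top0.png

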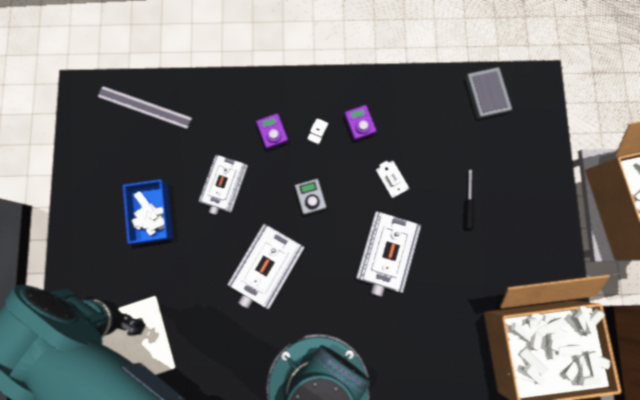

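View pics/scene0.png

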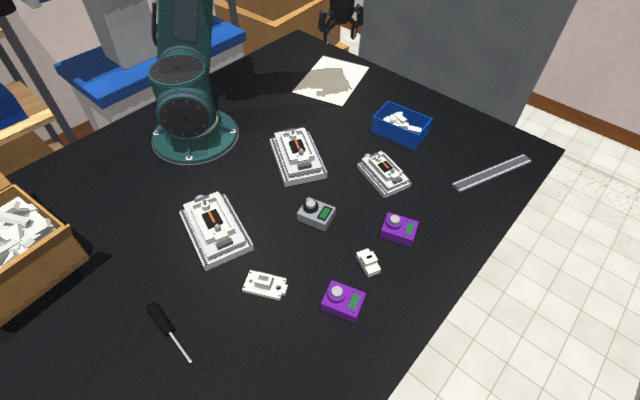

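Candidates in the top view are:
- **Fixtures:** (223,184) is the smallest; (266,266) and (390,252) are larger.
- **Timers:** (311,197) is grey, which is the one I want; (271,131) and (360,123) are purple.
- **Cover:** (392,179) has a flange with holes and a nose; (318,130) is the breaker.

Next I'll take close wrist views of the three chosen things.

```bash
cat > h.py <<'E'
from bench import r
import cv2,numpy as np
from scipy.spatial.transform import Rotation as R
def campose(c,s=None):
    if 'mount' in c:
        T=np.eye(4);T[:3,:3]=R.from_euler('xyz',s['eef_rot'],degrees=True).as_matrix();T[:3,3]=s['position'];return T@np.array(c['mount'])
    T=np.eye(4);T[:3,:3]=R.from_euler('xyz',c['orientation'],degrees=True).as_matrix();T[:3,3]=c['xyz'];return T
def F(c):return 200/np.tan(np.radians(c['vertical_fov']/2))
def p2w(c,T,uv,z):
    d=T[:3,:3]@np.array([(uv[0]-c['cx'])/F(c),-(uv[1]-c['cy'])/F(c),-1]);return T[:3,3]+d*(z-T[2,3])/d[2]
def w2p(c,T,p):
    q=T[:3,:3].T@(np.array(p)-T[:3,3]);return np.array([c['cx']+F(c)*q[0]/-q[2],c['cy']-F(c)*q[1]/-q[2]])
def snap(name,cam='wrist'):
    import pickle
    s=r.state();c=r.read_camera(cam);T=campose(c,s);cv2.imwrite(f'pics/{name}.png',c['image']);pickle.dump((c,T),open(f'pics/{name}.pkl','wb'));return c,T
def load(name):
    import pickle;return pickle.load(open(f'pics/{name}.pkl','rb'))
E
python3 - <<'E'
from h import *
c=r.read_camera('top');T=campose(c)
P={}
for n,uv,z in(('fix',(223,182),.05),('btn',(312,201),.04),('cov',(392,179),.03),('bigA',(266,266),.05),('bigB',(390,252),.05)):
    P[n]=p2w(c,T,uv,z);print(n,P[n].round(3),np.hypot(*P[n][:2]))
for n,dx in(('fix',0),('btn',0),('cov',0)):
    p=P[n]
    for yaw in (0,90,180,-90,135,-135):
        q=r.ik([p[0],p[1],.19],[180,0,yaw]);print(n,yaw,None if q is None else np.round(q,0))
E
```

```text
fix [0.587 0.266 0.05 ] 0.644065727005984
btn [0.526 0.005 0.04 ] 0.5259389565131517
cov [ 0.588 -0.235  0.03 ] 0.6332955787677079
bigA [0.34  0.141 0.05 ] 0.36845874535046325
bigB [ 0.372 -0.214  0.05 ] 0.42921271887136014
fix 0 [  17.   28.   11.   73.    0. -163.]
fix 90 [ 17.  28.  11.  73.   0. 107.]
fix 180 [17. 28. 11. 73.  0. 17.]
fix -90 [ 17.  28.  11.  73.   0. -73.]
fix 135 [17. 28. 11. 73.  0. 62.]
fix -135 [ 17.  28.  11.  73.   0. -28.]
btn 0 [ -8.  16.  -8.  66.   0. 172.]
btn 90 [-8. 16. -8. 66.  0. 82.]
btn 180 [-8. 16. -8. 66.  0. -8.]
btn -90 [ -8.  16.  -8.  66.   0. -98.]
btn 135 [-8. 16. -8. 66.  0. 37.]
btn -135 [ -8.  16.  -8.  66.   0. -53.]
cov 0 [-29.  27.   9.  72.   0. 151.]
cov 90 [-29.  27.   9.  72.   0.  61.]
cov 180 [-29.  27.   9.  72.   0. -29.]
cov -90 [ -29.   27.    9.   72.    0. -119.]
cov 135 [-29.  27.   9.  72.   0.  16.]
cov -135 [-29.  27.   9.  72.   0. -74.]
```

Run:
```python
from h import *
r.move_to([.587,.266,.2],[180,0,180]);snap('fix');t=r.state()['time']
r.move_to([.588,-.235,.17],[180,0,180]);snap('cov')
r.set_gripper(0)
r.move_to([.526,.005,.17],[180,0,180]);snap('btn');print(t,r.state()['time'])
a=[load(n)[0]['image'] for n in('fix','cov','btn')]
cv2.imwrite('pics/m1.png',a[0]);cv2.imwrite('pics/m2.png',np.vstack([np.hstack([a[1][50:350,120:520],a[2][50:350,120:520]])]))
```

```text
1.7583 5.425
```

View pics/m1.png

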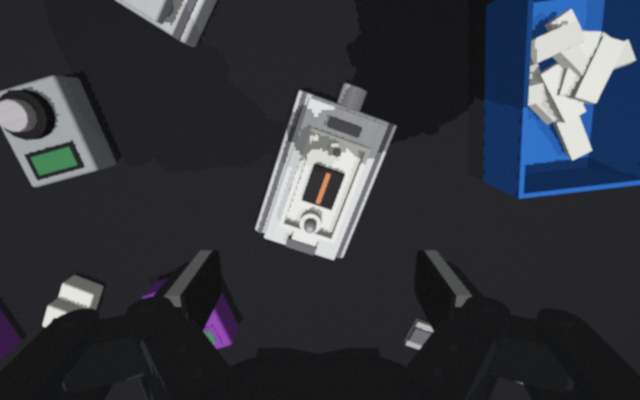

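View pics/m2.png

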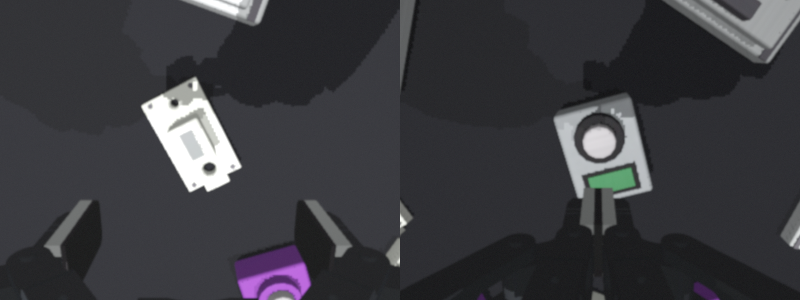

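The fixture view shows the small fixture, with its large dowel near (310,220) and small dowel near (336,150). The cover's large hole with the lip is near (329,218) and its small hole near (294,153). The grey console's button is at (319,192). I'll enlarge the crops to get exact pixels.

Run:
```python
from h import *
def crop(n,x,y,w,h,k):
    return cv2.resize(load(n)[0]['image'][y:y+h,x:x+w],None,fx=k,fy=k,interpolation=cv2.INTER_CUBIC)
A=crop('fix',280,130,80,120,5);B=crop('cov',250,110,80+15,120,5)[:, :475]
cv2.imwrite('pics/m3.png',np.hstack([A,B[:, :400]]))
c,T=load('btn')
for z in(.04,.05):print(p2w(c,T,(319,192),z))
c,T=load('cov')
g=p2w(c,T,(329,218),.012);s=p2w(c,T,(294,153),.012);print(g,s,np.linalg.norm(g-s))
c,T=load('fix')
g=p2w(c,T,(310,222),.0685);s=p2w(c,T,(336,150),.0685);print(g,s,np.linalg.norm(g-s))
```

```text
[0.5309967  0.00542591 0.04      ]
[0.52824137 0.00538589 0.05      ]
[ 0.62661093 -0.22282301  0.012     ] [ 0.56316622 -0.25563654  0.012     ] 0.07142800164552345
[0.61888454 0.26007914 0.0685    ] [0.5547255  0.28227904 0.0685    ] 0.06789121887524317
```

View pics/m3.png

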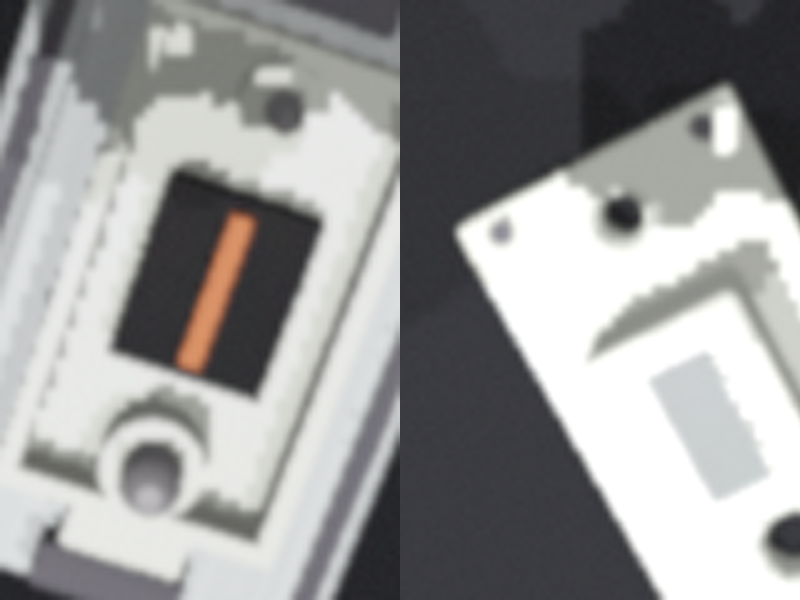

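The button is at about (0.529, 0.005). I'll press it with the fingers shut, stepping down on force.

Run:
```python
from h import *
r.move_l([.529,.0054,.056],.25)
z=.056;f0=r.state()['contact_force'][2];L=[]
while z>.03:
    z-=.001;r.move_l([.529,.0054,z],.05);s=r.state();f=s['contact_force'][2]-f0;L.append((round(s['position'][2],4),round(f,1)))
    if f>14:break
print(L,s['time'])
r.move_l([.529,.0054,.10],.25);snap('b2');print(r.state()['time'],r.state()['contact_force'])
```

```text
[(np.float64(0.056), np.float64(1.4)), (np.float64(0.0544), np.float64(2.3)), (np.float64(0.0531), np.float64(2.7)), (np.float64(0.052), np.float64(3.4)), (np.float64(0.051), np.float64(4.0)), (np.float64(0.05), np.float64(4.2)), (np.float64(0.0498), np.float64(18.2))] 7.7833
8.1833 [ 0.76882731 -0.32982747 -0.43446751]
```

The button travelled 6 mm and reached a hard stop at 18 N. Next I'll view the fixture and the cover from the same tool-relative pose, so the calibration bias cancels.

Run:
```python
from h import *
c,T=load('fix')
g=p2w(c,T,(310.2,227.5),.0685);s=p2w(c,T,(336.6,152),.0685);d=(g-s)[:2];yf=np.degrees(np.arctan2(d[1],d[0]));m=(g+s)/2;print(np.linalg.norm(d),yf,m)
r.move_to([m[0],m[1],.1685],[180,0,yf+180]);snap('fix2')
r.set_gripper(.085)
c,T=load('cov')
g=p2w(c,T,(330,218),.012);s=p2w(c,T,(294.3,153),.012);d=(g-s)[:2];yc=np.degrees(np.arctan2(d[1],d[0]));m=(g+s)/2;print(np.linalg.norm(d),yc,m)
r.move_to([m[0],m[1],.112],[180,0,yc+180]);snap('cov2')
print(r.state()['time'])
a=[load(n)[0]['image'][80:380,220:420] for n in('fix2','cov2')]
cv2.imwrite('pics/m4.png',cv2.resize(np.hstack(a),None,fx=2,fy=2,interpolation=cv2.INTER_CUBIC))
```

```text
0.07139500807950526 -18.441919266980193 [0.59026673 0.27151471 0.0685    ]
0.07175121128882625 27.8427877295254 [ 0.59488855 -0.23860505  0.012     ]
12.0167
```

View pics/m4.png

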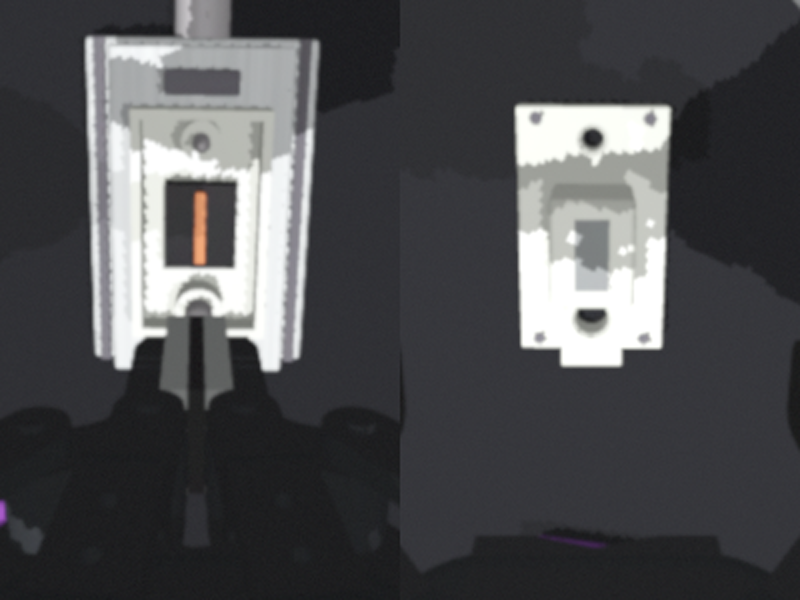

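```bash
cat > ov.py <<'E'
from h import *
K=5
def rect(x,y,z):return [(-x/2,-y/2,z),(x/2,-y/2,z),(x/2,y/2,z),(-x/2,y/2,z)]
def circ(x,d,z):return [(x+d/2*np.cos(a),d/2*np.sin(a),z) for a in np.linspace(0,6.28,24)]
FIX=[rect(.15,.1,.02),rect(.144,.076,.038),rect(.096,.056,.054),circ(.036,.012,.054),circ(-.036,.007,.054),circ(.036,.012,.062),circ(-.036,.007,.062)]
COV=[rect(.096,.056,.012),circ(.036,.0138,.012),circ(-.036,.0088,.012),rect(.04,.03,.04)]
def draw(n,shapes,pose,box,K):
    c,T=load(n);x,y,w,h=box
    im=cv2.resize(c['image'][y:y+h,x:x+w],None,fx=K,fy=K,interpolation=cv2.INTER_CUBIC)
    a=np.radians(pose[2])
    for i,s in enumerate(shapes):
        P=[w2p(c,T,(pose[0]+np.cos(a)*p[0]-np.sin(a)*p[1],pose[1]+np.sin(a)*p[0]+np.cos(a)*p[1],p[2])) for p in s]
        P=((np.array(P)+.5-[x,y])*K).astype(np.int32)
        cv2.polylines(im,[P],True,[(0,0,255),(0,200,0),(255,0,255),(255,100,0)][i%4],1)
    return im
E
python3 - <<'E'
from ov import *
c,T=load('cov2')
g=p2w(c,T,(516-.25,80+318/2-.25),.012);s=p2w(c,T,(516-.25,80+138/2-.25),.012)
# columns: display 592 -> 220+(592-400)/2=316
d=(g-s)[:2];print(np.linalg.norm(d))
f=lambda u,v:(220+(u-400)/2-.25,80+v/2-.25)
g=p2w(c,T,f(592,319),.012);s=p2w(c,T,f(592,138),.012);d=(g-s)[:2];yc=np.degrees(np.arctan2(d[1],d[0]));m=(g+s)/2
print('cov',np.linalg.norm(d),m,yc)
A=draw('fix',FIX,(.5903,.2715,-18.44),(255,85,145,180),3)[:, :400]
B=draw('fix2',FIX,(.5903,.2715,-18.44),(258,90,130,180),3)[:, :390]
cv2.imwrite('pics/o1.png',np.hstack([A,B]))
E
```

```text
0.07305359661518482
cov 0.07242185442104417 [ 0.59503087 -0.23938082  0.012     ] 27.723726798625723
```

View pics/o1.png

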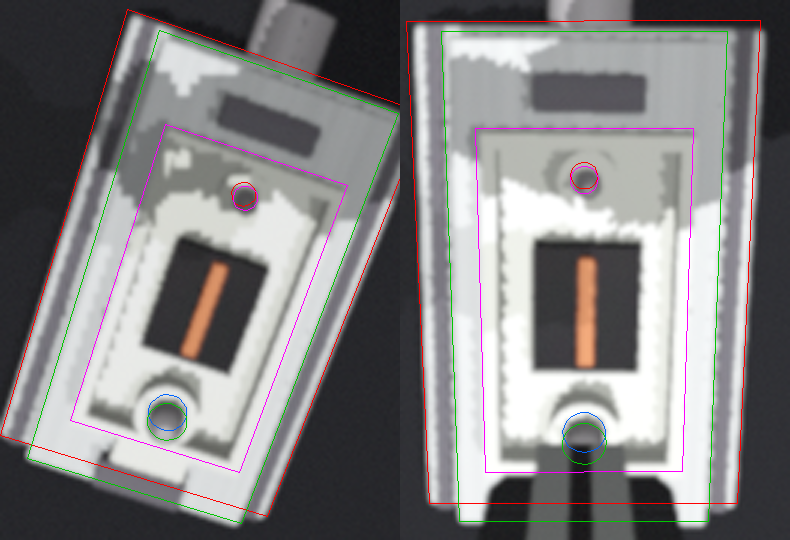

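The overlay fits both views: the dowels line up within about 0.5 mm for fixture pose (0.5903, 0.2715, −18.4°). The cover is at (0.5950, −0.2394, 27.7°), with a measured hole spacing of 72.4 mm against the specified 72. Now I'll grasp it.

Run:
```python
from ov import *
yaw=27.72+180
r.move_to([.5950,-.2394,.07],[180,0,yaw])
r.move_l([.5950,-.2394,.017],.12);print(r.state()['contact_force'])
r.set_gripper(.02);s=r.state();print(s['finger_gap'],s['grasp_force'],s['contact_force'])
snap('g0')
r.move_l([.5950,-.2394,.12],.2);snap('g1');s=r.state();print(s['time'],s['position'],s['finger_gap'],s['grasp_force'])
A=draw('g0',COV,(.5950,-.2394,27.72),(240,100,150,200),2.6)
c,T=load('g1')
B=draw('g1',[[(x,y,z+.103) for x,y,z in q] for q in COV],(.5950,-.2394,27.72),(240,100,150,200),2.6)
cv2.imwrite('pics/o2.png',np.hstack([A,B]))
```

```text
[-0.31767892  0.8838575  -0.50964961]
0.02857322428150195 60.17365515232086 [-0.72978641  0.10932331  5.78859707]
14.2167 [ 0.59431472 -0.23903584  0.1184069 ] 0.028917572703476325 59.31892275810242
```

View pics/o2.png

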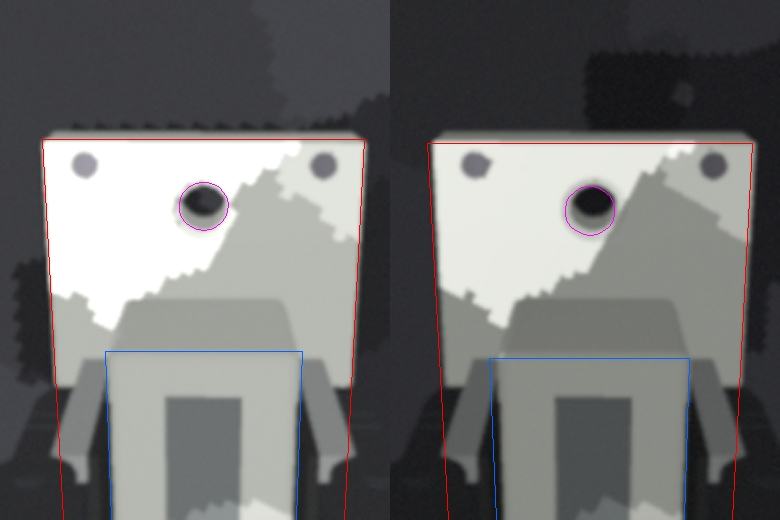

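The cover is held squarely, with the drawn outline matching to about 0.3 mm. I'll carry it over the dowels and lower it while watching the force.

Run:
```python
from ov import *
x,y=.5903,.2715
r.move_to([x,y,.13],[180,0,-18.4+180])
r.move_l([x,y,.092],.15);r.wait(.3);s=r.state();f0=s['contact_force'];print(s['time'],s['position'],s['eef_rot'],f0)
z=.092;L=[]
while z>.0725:
    z-=.0015;r.move_l([x,y,z],.04);s=r.state();f=s['contact_force']-f0;L.append((round(s['position'][2]*1e3,1),*f.round(1).tolist(),*(s['ft_torque']).round(2).tolist()))
    if f[2]>6 or np.hypot(f[0],f[1])>8:break
print(*L,sep='\n');print(s['time'],s['position']);snap('p1')
```

```text
16.7667 [0.59067405 0.27157651 0.09277634] [1.79961688e+02 5.52960567e-02 1.61598550e+02] [ 0.71200733  0.26050425 -1.13802539]
(np.float64(90.5), -0.5, -0.2, 0.0, 0.0, 0.04, 0.02)
(np.float64(88.9), -1.1, -0.8, -0.1, 0.01, 0.01, 0.04)
(np.float64(87.4), -0.7, -0.3, -0.0, -0.06, -0.02, -0.02)
(np.float64(85.9), 0.0, -1.2, -0.1, 0.04, -0.02, -0.01)
(np.float64(84.4), -1.7, -0.1, -0.1, 0.05, -0.03, -0.01)
(np.float64(82.9), -1.7, -1.0, 0.7, -0.0, -0.01, -0.05)
(np.float64(81.4), -1.7, -0.2, -0.3, 0.06, -0.07, 0.02)
(np.float64(80.0), 1.4, 0.1, -0.1, 0.1, -0.21, -0.03)
(np.float64(78.5), 2.7, 1.3, -0.4, 0.13, -0.77, -0.09)
(np.float64(77.0), 4.2, 0.9, -0.6, 0.23, -1.09, -0.04)
(np.float64(75.5), 4.6, 0.6, -0.1, 0.23, -1.21, -0.15)
(np.float64(74.0), 5.4, 1.2, 0.5, 0.2, -1.29, -0.11)
(np.float64(72.5), 6.0, 0.4, 0.6, 0.24, -1.31, -0.12)
20.0167 [0.59072734 0.27156995 0.07248329]
```

The cover is on both dowels and sliding down straight, with a slight side force of +6 N in x. I'll ease the target by 0.5 mm and press to the bottom stop.

Run:
```python
from ov import *
x,y=.5908,.2715;f0=np.array([.71,.26,-1.14])
z=.0725;L=[]
while z>.058:
    z-=.001;r.move_l([x,y,z],.04);s=r.state();f=s['contact_force']-f0;L.append((round(z*1e3,1),round(s['position'][2]*1e3,1),*f.round(1).tolist(),round(s['grasp_force'],0)))
    if f[2]>20:break
r.wait(.3);s=r.state()
print(*L,sep='\n');print(s['time'],s['position'],s['contact_force']);snap('p2');snap('p2s','scene')
a=load('p2')[0]['image'][80:380,180:460];b=load('p2s')[0]['image'][110:230,320:440]
cv2.imwrite('pics/o3.png',np.hstack([cv2.resize(a,None,fx=1.4,fy=1.4),cv2.resize(b,(420,420))[:, :400]]))
```

```text
(71.5, np.float64(71.6), 4.3, 0.7, 2.5, 60.0)
(70.5, np.float64(70.6), 2.9, 0.9, 5.2, 60.0)
(69.5, np.float64(69.7), 3.3, 1.7, 6.1, 60.0)
(68.5, np.float64(68.7), 2.4, 2.0, 8.2, 60.0)
(67.5, np.float64(67.8), 2.0, 0.6, 8.0, 60.0)
(66.5, np.float64(66.9), 1.4, 0.3, 10.0, 61.0)
(65.5, np.float64(66.0), 1.6, -0.1, 10.4, 61.0)
(64.5, np.float64(65.5), 0.4, -0.4, 16.7, 61.0)
(63.5, np.float64(65.5), -5.0, -1.4, 28.6, 63.0)
22.6167 [0.59096109 0.2715678  0.06544009] [-4.69815298 -1.6596011  27.76925179]
```

View pics/o3.png

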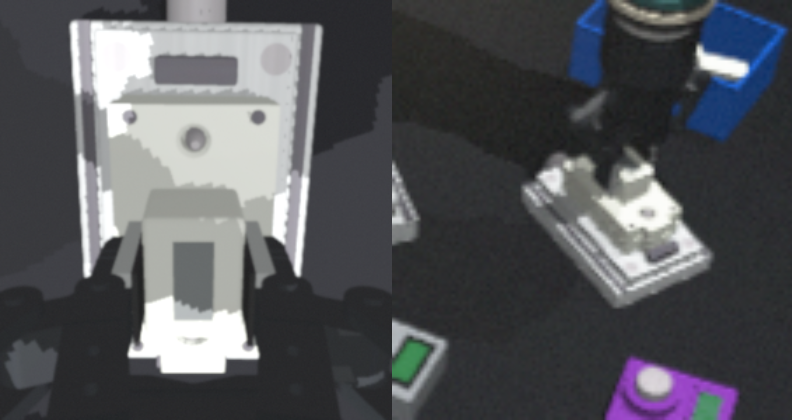

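The cover is seated, with the small dowel visible in its hole at (193,140). The force rose through the spring range over 6 mm to a hard stop and is holding at 28 N, so I'm handing it in.

```bash
python3 -c "
from bench import r
print(r.close_job())"
```

```text
the job is handed in; nothing more can be done
None
```

I pressed the timer's start button to its stop and released it, set the cover flush on the dowels, and handed in the job at about 23 s with the closed housing still gripped and the nest held on its bottom stop at about 28 N.

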